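# Put up the churchyard wall on the gaming table

## Task

Put up the churchyard wall of this tabletop game: take the grey stone wall panel off its leaning rack, stand it wooden foot down in the slot of the stone plinth (feel for the slot: the plinth shifts a little on its tile) and press it fully home past the spring clip. Then set the terracotta ridge coping astride the wall's top edge, resting fully down with its ends even with the wall's. Do not disturb the figures, vehicles, die or tape measure.

Things in the scene. Friction and masses are not known exactly. Their poses are not given: they have to be found in the camera images.
- wall: Wall panel, grey stone pattern, lowest 21 mm bare light wood (foot). 8 mm thick (x), 100 mm long (y), 110 mm high (z); 80-150 g. Origin: centre of the foot's underside; z points foot to top. May stand either way round. Starts in the rack foot down, top leaning about 0.6 rad from upright towards the rack's -x; its upper 45 mm stand free on both faces.
- rack: Fixed plywood rack, 90 mm along y. Origin: on the table below the wall's foot. A sloping board carries the wall's lower 62 mm from beneath (-x side), a ledge 16 mm above the table carries the foot, a 12 mm lip stands before it (+x).
- base: Fixed green tile 120 mm (x) by 150 mm (y) by 6 mm; origin: centre of its underside. On it a stone plinth 46 mm (x) by 130 mm (y) by 26 mm (top 32 mm above the table) with a slot along y in its top. The plinth is a stiff sliding fit across the tile and stands up to 5 mm to either side (along x) of the tile's middle; this pose does not tell where: find the slot by touch or sight.
- slot (a point): The slot's mouth at plinth-top height if the plinth stood in the tile's middle; axes as base; true slot up to 5 mm off along x. Slot 10 mm wide (x), 106 mm long (y), 22 mm deep, 1.5 mm chamfer. A sprung brass roller at mid-length bulges 3.5 mm in from the +x side: the wall stops on it about 6 mm down and must be pressed past it with about 5 to 12 N to the floor.
- coping: Terracotta ridge coping, a rigid saddle 30 mm wide (x), 104 mm long (y), 27 mm high; sides upright to 21 mm, tiles slope above; 50-100 g. Origin: centre of its underside, at the lower edges of its two legs (9 mm thick, 16 mm deep, 12 mm gap between, along y). Stands on its legs on the table; on the wall its origin lies 94 mm above the wall's underside.
- figure_red: Bystander: painted figure in a red coat, 42 mm tall on a 25 mm round black base, near the rack. Origin: centre of its underside.
- figure_blue: Bystander: painted figure in a blue coat, 42 mm tall on a 25 mm round base, on a corner of the green tile. Origin: centre of its underside.
- bus: Bystander: white toy bus 115 x 42 x 48 mm. Origin: centre of its underside, x along its length.
- car: Bystander: green toy car 85 x 36 x 30 mm. Origin: centre of its underside, x along its length.
- die: Bystander: red 16 mm die near the coping. Origin: centre of its underside.
- tape: Bystander: grey tape measure, a 60 mm disc 22 mm high. Origin: centre of its underside.

How it is judged:
On the way:
1. the wall stands upright, fully home in the plinth's slot, before the coping is put on (z of wall in the frame of slot below -0.0195 m and x of wall in the frame of slot between -0.009 and 0.009 m and y of wall in the frame of slot between -0.006 and 0.006 m and angle between wall's own z axis and vertical below 0.08 rad and angle between the y axis of wall and the y axis of base, either way round below 0.06 rad and horizontal distance between coping and wall above 0.06 m), for 0.2 s.
At the end, for the whole second after the job is handed in: Wall upright (0.08 rad), underside 19.5 mm or more below the plinth top, within 9 mm across and 6 mm along the slot point; coping 91-97 mm above the wall's underside, within 5 mm across, 10 mm along and 0.08 rad of the wall's line, level; both released and at rest (z of wall in the frame of slot below -0.0195 m and x of wall in the frame of slot between -0.009 and 0.009 m and y of wall in the frame of slot between -0.006 and 0.006 m and angle between wall's own z axis and vertical below 0.08 rad and angle between the y axis of wall and the y axis of base, either way round below 0.06 rad and z of coping in the frame of wall between 0.091 and 0.097 m and x of coping in the frame of wall between -0.005 and 0.005 m and y of coping in the frame of wall between -0.01 and 0.01 m and angle between coping's own z axis and vertical below 0.12 rad and angle between the y axis of coping and the y axis of wall, either way round below 0.08 rad and linear speed of each of wall, coping below 0.01 m/s); the robot touches nothing.
It fails at once if a figure is shifted by more than 20 mm (distance of any of figure_red, figure_blue from where it was at the start of the episode above 0.02 m).
It fails at once if the bus or the car is shifted by more than 20 mm (distance of any of bus, car from where it was at the start of the episode above 0.02 m).
It fails at once if the die or the tape measure is shifted by more than 20 mm (distance of any of die, tape from where it was at the start of the episode above 0.02 m).
It also fails if it takes over 72 s, if anything falls off the work surface, if the arm or the gripper's body presses on something with over 40 N, if the wrist force passes 120 N, or if a joint passes its speed limit or range.

## Robot

A 6-joint arm with a two-finger parallel gripper is mounted at the origin on the work surface. World frame = base frame: x ahead of the robot, y to its left, z up, the work surface at z = 0. Lengths are in m, angles in rad, forces in N, time in s.
With the tool pointing down it reaches from about 0.35 to 0.875 m from the base axis. Payload 4.2 kg.
Tool frame: the origin (TCP) lies on the centre line of the jaws, within the pads' length; the fingertips stand bot.tips_ahead ahead of it and the grasp point (between the pads) lies 6 mm ahead of it (bot.tips_ahead is the distance from the TCP to the fingertips, in m); z points along the fingers, y is the line along which they close (so a half turn about z gives the same grasp; the last joint's range is limited). The gripper opens to 85 mm and grips with 20 to 120 N. Pads are 22 mm wide; open, the fingers measure 114 mm over their backs; the gripper's body (76 mm by 85 mm) begins 54 mm behind the grasp point. The pads swing forward as they close: fully open they stand 13 mm farther back than shut.
Start: joints at [-1.017, 0.385, 0.008, 0, -1.194, -0.259], TCP at [0.182, -0.598, 0.256] pointing down, gripper open.
Joint ranges: [-3.14, 3.14], [-1.21, 2.06], [-1.07, 1.41], [-3.16, 2.05], [-2.99, -0.16], [-3.1, 3.1]. Speed limits (rad/s): [2.79, 2.79, 3.14, 3.14, 3.14, 3.14].

## Interface

Orientations are given as a 3x3 rotation matrix whose columns are the frame's x, y, z axes.
In Python, from cell import bot gives the robot as it stands.
- The arm moves only by the shell command python3 -m creep 'ROWS'. ROWS is JSON, a list that holds one entry, the list of rows, each a list of 7 numbers: the shift along the tool's x, y, z normalised to -1 to 1, where 1 is 500 mm, then the turn, a rotation vector about the tool's x, y, z normalised to -1 to 1, where 1 is 90 degrees, then the opening, from -1 (shut) to 1 (fully open). In form: [[[dx, dy, dz, rx, ry, rz, hand], ...]]. A call has exactly 8 rows; each row is the pose to reach, as a shift and turn from the pose commanded when the call began, along the tool's axes at that moment; what a row does not reach only later rows make up. A row lasts 1/10 s, in which the tool goes at most 50 mm and 8.59 degrees, less where a joint would pass 70% of its speed; a pose out of reach is approached as far as the arm can. A call with a number of a shift or a turn outside -1 to 1 is refused whole. A call with a gripper value outside its range is refused whole. The fingers move at their own pace and stop on an object; the grip force is fixed at half the most. Time passes only in rows, so rows that repeat a pose let the fingers close, or fill a call up. It gives the time, the measured TCP pose, the force, the opening and the grip force at its end, in the units of the state.
- bot.state(): the state, without advancing time (a new reading comes with each control period).
- bot.camera(name): name is "scene" or "top" or "wrist"; returns a dict with "pixels" (480x640x3 uint8, red, green, blue), "depth" (480x640 float32, m along the optical axis (not along the pixel's ray), 0 where there is no reading), "fx", "fy", "cx", "cy" (pixels), "R" (3x3) and "t" (3): a world point X has camera coordinates R X + t. Camera axes: x right, y down, z forward; pixel columns grow to the right and rows downward; lengths in m; the calibration is good to about 2 mm. The wrist camera is an equidistant fisheye: a pixel r from the principal point sees the ray r / f radians off the axis. A picture is of the moment at which its call begins.
- bot.close_job(): hands the job in; it is judged then, once.
Trained networks look in a picture, given as the dict that the camera call returned (one of the last four; its "shot" number tells which), for a name from the list of things; names that differ only in an ending like _2 or _b are one class to them, and where a whole thing is asked for, a point or a joint stands for the part that bears it (a point fixed in the world has none). Each returns a list of dicts, best first, with "score" (0 to 1); they miss things now and then, are a little off and sometimes report something else, mostly with a low value. They report only what shows in the picture. A call takes as long as a camera call.
- bot.regions_of(picture, target): "pixels" (480x640 bool, what is visible of it).
- bot.tip_of(picture, target): "position" ([x, y, z] in m, in world coordinates, good to about 4 mm: a listed point, or the origin of a listed thing).
The state is a dict: "time": time; "qpos": joint angles; "joint_vel": joint speeds; "joint_efforts": joint torques, N m; "tcp_pos": TCP position; "ee_rot": TCP orientation; "wrist_force": force on the tool from outside, world axes, zero at the start; "torque": the same for the moment, N m; "gripper_width": opening from 0.0 (shut) to 1.0 (fully open); "gripper_force": force on a finger pad.
Only numpy, scipy, OpenCV 4.12 (cv2) and the standard library are available. Lean on these libraries where they do the work, as an engineer would, in place of code of your own. Each camera call takes 0.05 s, during which the arm holds its last target. There are 200 camera calls.

## Working session

There is one attempt and no reset: what is moved stays moved. The work goes in short steps, Python scripts to look and compute and a shell command to move; the robot and the scene stay as the last step left them, time stands still between calls to the robot, and variables do not carry over. Pictures are saved under pics/ and viewed, at most 10 in all, crops included, and the job is handed in when it is done.

```bash
ls; mkdir -p pics; cat > h.py <<'E'
import numpy as np, cv2
from cell import bot
def cloud(p,mask=None):
    v,u=np.mgrid[0:480,0:640]; d=p["depth"]; m=d>0
    if mask is not None: m=m&mask
    d=d[m];u=u[m];v=v[m]
    X=np.c_[(u-p["cx"])/p["fx"]*d,(v-p["cy"])/p["fy"]*d,d]
    return (X-np.array(p["t"]))@np.array(p["R"])
def save(p,n): cv2.imwrite("pics/"+n,p["pixels"][:,:,::-1])
E
python3 - <<'E'
from h import *
s=bot.state(); print(s["tcp_pos"],s["ee_rot"],s["gripper_width"],bot.tips_ahead)
T=bot.camera("top");S=bot.camera("scene")
save(T,"top.png");save(S,"scene.png")
for n in "wall rack base slot coping figure_red figure_blue bus car die tape".split():
    for nm,p in (("T",T),("S",S)):
        r=bot.tip_of(p,n)
        print(n,nm,[(np.round(x["position"],4).tolist(),round(x["score"],2)) for x in r[:2]])
        g=bot.regions_of(p,n)
        if g and n in("wall","rack","base","coping"):
            c=cloud(p,g[0]["pixels"]); print("   ",g[0]["pixels"].sum(),np.round(np.percentile(c,[2,50,98],axis=0),3).tolist())
E
```

```text
pics
[ 0.18144541 -0.59750363  0.25522513] [[-9.56925724e-01 -2.90331864e-01 -7.53475346e-04]
 [-2.90332822e-01  9.56923395e-01  2.11395195e-03]
 [ 1.07270577e-04  2.24165362e-03 -9.99997482e-01]] 0.9989311271445092 0.025
wall T [([0.5191, -0.2575, 0.0179], 0.93)]
    1063 [[0.519, -0.306, 0.021], [0.554, -0.258, 0.072], [0.588, -0.21, 0.111]]
wall S [([0.5192, -0.2517, 0.0147], 0.57)]
    573 [[0.537, -0.31, 0.033], [0.575, -0.259, 0.097], [0.588, -0.209, 0.11]]
rack T [([0.5186, -0.2548, -0.0017], 0.6)]
rack S [([0.5153, -0.2522, 0.0019], 0.82)]
    1304 [[0.525, -0.301, 0.001], [0.557, -0.255, 0.013], [0.581, -0.212, 0.065]]
base T [([0.5423, -0.0216, 0.0002], 0.86)]
    2302 [[0.479, -0.093, 0.002], [0.54, -0.024, 0.01], [0.604, 0.047, 0.038]]
base S [([0.5386, -0.0219, -0.0026], 0.86)]
    2788 [[0.473, -0.099, 0.0], [0.56, -0.028, 0.009], [0.609, 0.053, 0.034]]
slot T [([0.5399, -0.0217, 0.0316], 0.67)]
slot S [([0.5405, -0.0222, 0.0313], 0.69), ([0.5372, -0.0217, 0.0011], 0.22)]
coping T [([0.494, 0.274, -0.0039], 0.71)]
    486 [[0.48, 0.221, 0.017], [0.495, 0.27, 0.027], [0.51, 0.321, 0.034]]
coping S [([0.4939, 0.2705, 0.0015], 0.64)]
    772 [[0.48, 0.219, 0.0], [0.505, 0.268, 0.022], [0.511, 0.32, 0.03]]
figure_red T [([0.6472, -0.2394, -0.0011], 0.41)]
figure_red S [([0.6481, -0.2414, -0.0025], 0.68)]
figure_blue T [([0.5698, 0.0399, 0.0065], 0.55)]
figure_blue S [([0.568, 0.0397, 0.006], 0.68)]
bus T [([0.7463, -0.0638, 0.0022], 0.56)]
bus S [([0.7504, -0.0705, -0.001], 0.71)]
car T [([0.7478, 0.0688, -0.0009], 0.76), ([0.5711, 0.0382, 0.0039], 0.42)]
car S [([0.7478, 0.073, -0.0035], 0.7)]
die T [([0.5729, 0.271, 0.0024], 0.57)]
die S [([0.5734, 0.2712, -0.0012], 0.45)]
tape T [([0.5345, -0.4435, 0.0003], 0.57), ([0.5394, -0.0236, 0.0306], 0.4)]
tape S [([0.5372, -0.4386, 0.002], 0.82)]
```

```bash
python3 - <<'E'
from h import *
T=bot.camera("top")
R=np.array(T["R"]);print("cam",-R.T@np.array(T["t"]),T["fx"])
for n in ("wall","base","coping"):
    c=cloud(T,bot.regions_of(T,n)[0]["pixels"])
    if n=="wall":
        q=c-np.median(c,0); u,s,v=np.linalg.svd(q[np.abs(q@np.linalg.svd(q,full_matrices=False)[2][2])<.004],full_matrices=False); print("wall pca",v.round(3).tolist(),s)
    for lo,hi in ((-.01,.012),(.026,.045),(.02,.2)):
        k=c[(c[:,2]>lo)&(c[:,2]<hi)]
        if len(k)>50: print(n,lo,hi,len(k),cv2.minAreaRect((k[:,:2]*1000).astype(np.float32)))
    if n=="base":
        k=c[(c[:,1]>-.09)&(c[:,1]<.045)&(np.abs(c[:,0]-.54)<.035)]
        for y in np.arange(.515,.57,.003):
            kk=k[np.abs(k[:,0]-y)<.0015]; print(round(y,3),len(kk),np.median(kk[:,2]).round(4) if len(kk) else 0)
im=T["pixels"][:,:,::-1]
cv2.imwrite("pics/t2.png",cv2.resize(im[60:420,80:560],(800,600),interpolation=cv2.INTER_CUBIC))
E
```

```text
cam [ 0.51789817 -0.01395288  1.42103647] 526.8655613250335
wall pca [[-0.361, 0.655, -0.663], [0.422, 0.749, 0.51], [0.831, -0.096, -0.547]] [0.88820417 0.67038747 0.04936872]
wall 0.026 0.045 206 ((528.2901611328125, -255.80364990234375), (99.86851501464844, 19.621917724609375), 80.89332580566406)
wall 0.02 0.2 1062 ((551.387939453125, -259.27777099609375), (101.00723266601562, 68.3887939453125), 80.91128540039062)
base -0.01 0.012 1591 ((542.8009643554688, -22.680259704589844), (123.97235107421875, 152.7225341796875), 14.827789306640625)
base 0.026 0.045 719 ((543.85302734375, -22.137451171875), (45.97875213623047, 129.81837463378906), 14.93784236907959)
base 0.02 0.2 735 ((543.7403564453125, -22.035934448242188), (46.46549606323242, 129.83062744140625), 14.571441650390625)
0.515 59 0.0128
0.518 59 0.0126
0.521 57 0.0286
0.524 57 0.0287
0.527 60 0.031
0.53 55 0.0314
0.533 54 0.032
0.536 55 0.0313
0.539 57 0.0322
0.542 58 0.0326
0.545 59 0.032
0.548 63 0.0312
0.551 58 0.0308
0.554 50 0.0306
0.557 54 0.0311
0.56 57 0.0305
0.563 58 0.0313
0.566 57 0.0297
0.569 58 0.0129
coping 0.026 0.045 276 ((495.2388916015625, 271.3926696777344), (28.803173065185547, 102.59295654296875), 0.9020864367485046)
coping 0.02 0.2 453 ((495.1612854003906, 271.7500915527344), (28.953584671020508, 103.31058502197266), 0.8912078738212585)
```

View pics/scene.png

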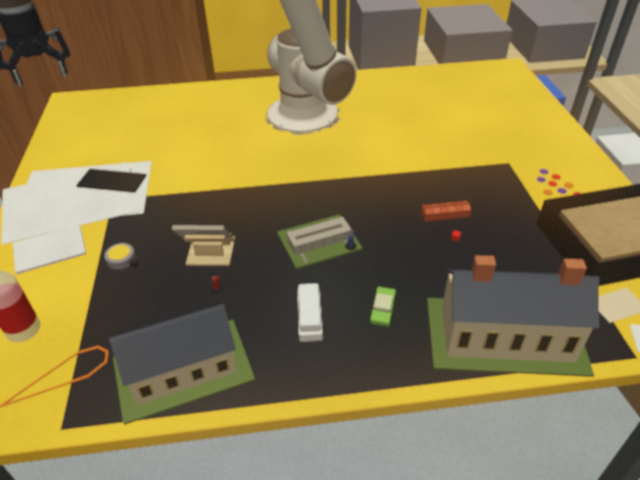

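View pics/t2.png

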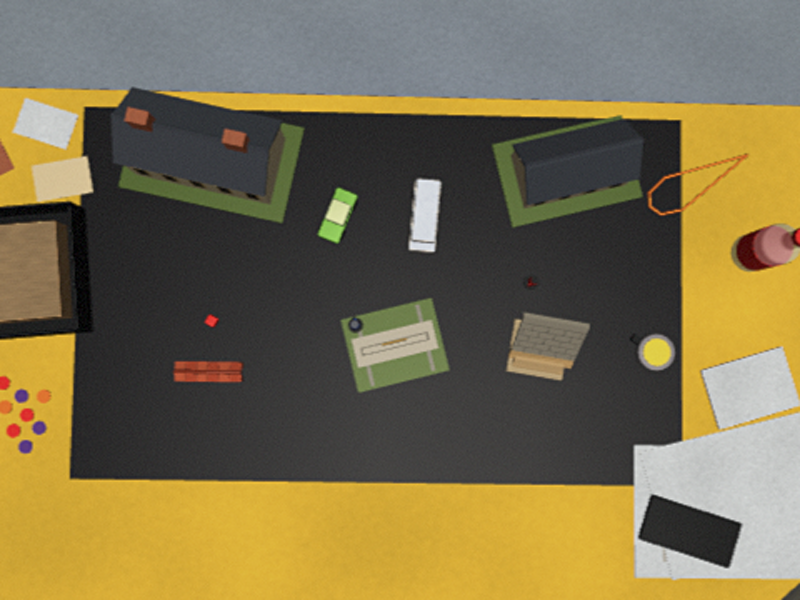

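The scene view shows the leaning wall at about (205,235), the plinth at (320,235), and the coping at (447,210). The top crop shows the slot at (395,345) with a brass roller and the blue figure at (355,325). The wall leans towards world +x. All of this agrees with the networks' positions.

```bash
cat >> h.py <<'E'
from scipy.spatial.transform import Rotation as Ro
def goal(pos,z,y):
    """shift/turn numbers from the present pose to TCP pos, tool z, tool y"""
    s=bot.state(); A=np.array(s["ee_rot"]); z=np.array(z,float);z/=np.linalg.norm(z); y=np.array(y,float); y-=z*(y@z); y/=np.linalg.norm(y)
    B=np.c_[np.cross(y,z),y,z]
    d=A.T@(np.array(pos)-s["tcp_pos"]); r=Ro.from_matrix(A.T@B).as_rotvec()
    print("mm,deg",(d*1000).round(1),np.degrees(r).round(1)," ROW",(d/.5).round(4).tolist(),(r/(np.pi/2)).round(4).tolist())
def yv(deg): return [np.cos(np.radians(deg)),np.sin(np.radians(deg)),0]
W=np.array([np.sin(.6)*np.cos(np.radians(-9)),np.sin(.6)*np.sin(np.radians(-9)),np.cos(.6)])
G=np.array([.5718,-.262,.0912])
E
python3 - <<'E'
from h import *
goal(G+.106*W,-W,yv(171))
E
```

```text
mm,deg [-524.8  182.    77.6] [-30.7  19.2 -62.1]  ROW [-1.0497, 0.3641, 0.1553] [-0.3408, 0.2134, -0.69]
```

```bash
python3 -m creep '[[[-0.1,0.035,0.01,-0.04,0.025,-0.08,0],[-0.2,0.07,0.02,-0.08,0.05,-0.16,0],[-0.3,0.105,0.03,-0.13,0.08,-0.25,0],[-0.4,0.14,0.04,-0.17,0.1,-0.34,0],[-0.5,0.175,0.05,-0.21,0.13,-0.43,0],[-0.6,0.21,0.06,-0.25,0.16,-0.5,0],[-0.68,0.24,0.07,-0.3,0.19,-0.6,0],[-0.75,0.26,0.08,-0.34,0.21,-0.69,0]]]'; python3 - <<'E'
from h import *
goal(G+.106*W,-W,yv(171))
E
```

```text
time: 3.3
tcp_pos: [0.5044, -0.3633, 0.2163]
ee_rot: [[-0.206, -0.82, -0.534], [-0.979, 0.18, 0.101], [0.013, 0.543, -0.84]]
wrist_force: [1.3, -1.2, -0.4]
gripper_width: 0.499
gripper_force: 0.0
mm,deg [-116.4 -107.7  -26.7] [-1.5  1.  -2.8]  ROW [-0.2329, -0.2155, -0.0533] [-0.0164, 0.0106, -0.0312]
```

```bash
python3 -m creep '[[[-0.06,-0.055,-0.013,0,0,-0.01,0],[-0.12,-0.11,-0.027,-0.01,0,-0.02,0],[-0.18,-0.16,-0.04,-0.016,0.01,-0.03,0],[-0.233,-0.2155,-0.053,-0.016,0.01,-0.031,0],[-0.233,-0.2155,-0.053,-0.016,0.01,-0.031,0],[-0.233,-0.2155,-0.053,-0.016,0.01,-0.031,0],[-0.233,-0.2155,-0.053,-0.016,0.01,-0.031,0],[-0.233,-0.2155,-0.053,-0.016,0.01,-0.031,0]]]'; python3 - <<'E'
from h import *
goal(G+.106*W,-W,yv(171))
goal(G+.006*W,-W,yv(171))
p=bot.camera("wrist"); save(p,"w1.png")
E
```

```text
time: 4.1
tcp_pos: [0.629, -0.2746, 0.1796]
ee_rot: [[-0.164, -0.816, -0.554], [-0.986, 0.137, 0.091], [0.001, 0.562, -0.827]]
wrist_force: [-0.0, -0.2, 0.1]
gripper_width: 0.5
gripper_force: 0.0
mm,deg [-3.5 -1.7  0. ] [-0.2  0.2 -0.4]  ROW [-0.0071, -0.0033, 0.0] [-0.0023, 0.0023, -0.0046]
mm,deg [ -3.2  -1.3 100. ] [-0.2  0.2 -0.4]  ROW [-0.0063, -0.0026, 0.2] [-0.0023, 0.0023, -0.0046]
```

View pics/w1.png

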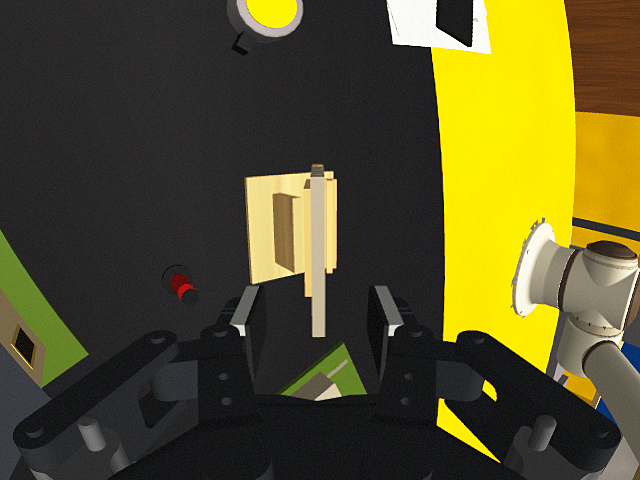

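The wrist view shows the wall edge-on at u≈318, midway between the pads at 252 and 385, so it is aligned. I'm descending now.

```bash
python3 -m creep '[[[-0.006,-0.002,0.04,0,0,0,0],[-0.006,-0.002,0.08,0,0,-0.004,0],[-0.006,-0.002,0.12,0,0,-0.004,0],[-0.006,-0.002,0.15,0,0,-0.004,0],[-0.006,-0.002,0.175,0,0,-0.004,0],[-0.006,-0.002,0.19,0,0,-0.004,0],[-0.006,-0.002,0.2,0,0,-0.004,0],[-0.006,-0.002,0.2,0,0,-0.004,0]]]'
python3 -m creep '[[[0,0,0,0,0,0,-0.5],[0,0,0,0,0,0,-1],[0,0,0,0,0,0,-1],[0,0,0,0,0,0,-1],[0,0,0,0,0,0,-1],[0,0,0,0,0,0,-1],[0,0,0,0,0,0,-1],[0,0,0,0,0,0,-1]]]'
```

```text
time: 4.95
tcp_pos: [0.5751, -0.2619, 0.0955]
ee_rot: [[-0.158, -0.816, -0.555], [-0.987, 0.129, 0.091], [-0.003, 0.563, -0.827]]
wrist_force: [-0.5, 0.9, -0.2]
gripper_width: 0.502
gripper_force: 0.0
time: 5.75
tcp_pos: [0.5742, -0.2615, 0.0972]
ee_rot: [[-0.157, -0.814, -0.559], [-0.988, 0.128, 0.091], [-0.002, 0.566, -0.824]]
wrist_force: [-3.1, 1.2, 4.9]
gripper_width: 0.088
gripper_force: 58.6
```

```bash
python3 -m creep '[[[0,0,-0.02,0,0,0,-1],[0,0,-0.05,0,0,0,-1],[0,0,-0.09,0,0,0,-1],[0,0,-0.13,0,0,0,-1],[0,0,-0.17,0,0,0,-1],[0,0,-0.2,0,0,0,-1],[0,0,-0.2,0,0,0,-1],[0,0,-0.2,0,0,0,-1]]]'; python3 - <<'E'
from h import *
goal([.545,-.022,.30],[0,0,-1],yv(194.9))
E
```

```text
time: 6.55
tcp_pos: [0.6311, -0.2704, 0.1774]
ee_rot: [[-0.158, -0.817, -0.555], [-0.987, 0.129, 0.092], [-0.003, 0.562, -0.827]]
wrist_force: [0.1, 0.9, -1.1]
gripper_width: 0.087
gripper_force: 58.9
mm,deg [-232.1  171.2  -30.9] [ 33.7   7.3 -23.2]  ROW [-0.4643, 0.3424, -0.0618] [0.3742, 0.0816, -0.2578]
```

```bash
python3 -m creep '[[[-0.05,0.06,-0.02,0.04,0.01,-0.03,-1],[-0.11,0.11,-0.05,0.09,0.02,-0.06,-1],[-0.18,0.16,-0.06,0.15,0.03,-0.1,-1],[-0.25,0.2,-0.06,0.21,0.05,-0.14,-1],[-0.32,0.24,-0.06,0.27,0.06,-0.19,-1],[-0.39,0.29,-0.06,0.32,0.07,-0.23,-1],[-0.46,0.34,-0.062,0.374,0.08,-0.258,-1],[-0.464,0.342,-0.062,0.374,0.082,-0.258,-1]]]'
python3 -m creep '[[[0,0,0,0,0,0,-1],[0,0,0,0,0,0,-1],[0,0,0,0,0,0,-1],[0,0,0,0,0,0,-1],[0,0,0,0,0,0,-1],[0,0,0,0,0,0,-1],[0,0,0,0,0,0,-1],[0,0,0,0,0,0,-1]]]'
python3 - <<'E'
from h import *
goal([.545,-.022,.30],[0,0,-1],yv(194.9))
p=bot.camera("scene");save(p,"s2.png"); t=bot.camera("top")
for q in (p,t):
    g=bot.regions_of(q,"wall"); print([np.round(x["position"],4) for x in bot.tip_of(q,"wall")])
    if g:
        c=cloud(q,g[0]["pixels"]); print(g[0]["pixels"].sum(),np.round(np.percentile(c,[1,50,99],axis=0),4).tolist(), cv2.minAreaRect((c[:,:2]*1000).astype(np.float32)))
w=bot.camera("wrist");save(w,"w2.png"); print(w["fx"],w["cx"],w["cy"],w["R"],w["t"],bot.state()["tcp_pos"])
cv2.imwrite("pics/s2.png",cv2.resize(p["pixels"][100:300,200:460,::-1],(780,600),interpolation=cv2.INTER_CUBIC))
E
```

```text
time: 7.35
tcp_pos: [0.542, -0.0196, 0.3031]
ee_rot: [[0.263, -0.965, 0.004], [-0.965, -0.263, 0.0], [0.001, -0.004, -1.0]]
wrist_force: [0.3, 0.0, -0.6]
gripper_width: 0.085
gripper_force: 59.0
time: 8.15
tcp_pos: [0.5453, -0.0224, 0.3004]
ee_rot: [[0.258, -0.966, -0.001], [-0.966, -0.258, -0.001], [0.001, 0.001, -1.0]]
wrist_force: [-0.3, -0.3, -0.6]
gripper_width: 0.087
gripper_force: 59.0
mm,deg [-0.5  0.1  0.4] [ 0.1 -0.1  0. ]  ROW [-0.001, 0.0003, 0.0008] [0.0006, -0.0006, 0.0003]
[array([ 0.5475, -0.0216,  0.1993])]
2454 [[0.5341, -0.0736, 0.2027], [0.5506, -0.0316, 0.2553], [0.5633, 0.0237, 0.3125]] ((291.0750732421875, -8.332061767578125), (127.69076538085938, 588.8715209960938), 82.61945343017578)
[]
371.64829954431775 316.3879854653635 241.1892096349691 [[-9.66338309e-01 -2.57274697e-01 -4.42660705e-05]
 [-2.48277082e-01  9.32497624e-01  2.62310258e-01]
 [-6.74445142e-02  2.53491442e-01 -9.64983589e-01]] [0.52168869 0.11042826 0.46324413] [ 0.54516079 -0.02232081  0.30050198]
```

View pics/w2.png

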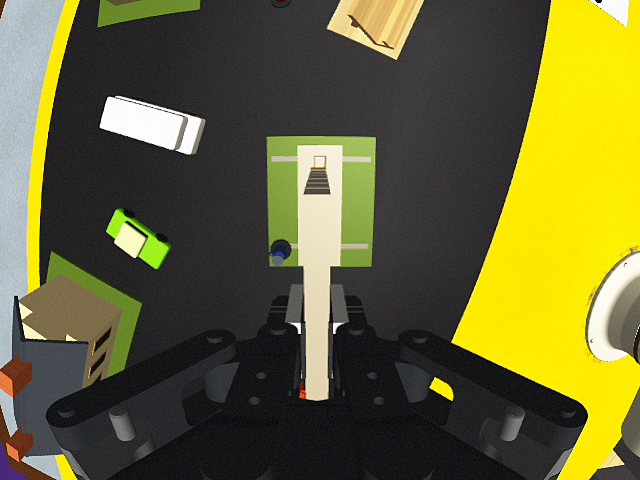

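View pics/s2.png

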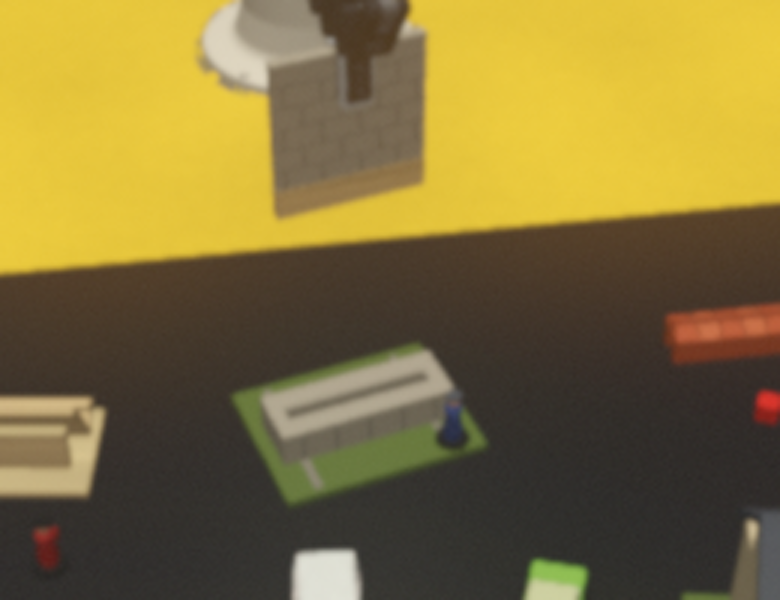

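The wrist view shows the wall's far end face with its foot at (320,157), over the plinth (u 298–342), and parallel to it. The scene crop shows the wall upright in hand and the slot from (285,413) to (428,376). Next I'll measure the wall against the plinth in the same camera.

```bash
python3 - <<'E'
from h import *
e=np.array([-.257,.966]);n=np.array([.966,.257])
p=bot.camera("scene"); o=np.array([.5438,-.0221])
def rep(nm,c):
    a=(c[:,:2]-o)@e*1000;b=(c[:,:2]-o)@n*1000
    print(nm,len(c),"along",np.percentile(a,[0,1,50,99,100]).round(1),"across",np.percentile(b,[0,1,50,99,100]).round(1),"z",np.percentile(c[:,2],[0,1,50,99,100]).round(4))
w=bot.regions_of(p,"wall")[0]["pixels"]
c=cloud(p,w); c=c[(np.linalg.norm(c[:,:2]-o,axis=1)<.07)&(c[:,2]>.15)]
rep("wall",c); 
for lo,hi in((.2,.23),(.24,.26),(.26,.28)): rep("wall%g"%lo,c[(c[:,2]>lo)&(c[:,2]<hi)])
b=cloud(p,bot.regions_of(p,"base")[0]["pixels"]); rep("plinth top",b[(b[:,2]>.028)&(b[:,2]<.042)&(np.abs((b[:,:2]-o)@n)<.03)])
rep("tile",b[(b[:,2]<.012)&(b[:,2]>0)])
np.save("s.npy",p["pixels"])
# slot dark pixels in plinth top
R=np.array(p["R"]);t=np.array(p["t"])
def back(u,v,z):
    r=R.T@np.array([(u-p["cx"])/p["fx"],(v-p["cy"])/p["fy"],1]); C=-R.T@t; return C+r*(z-C[2])/r[2]
g=p["pixels"].astype(int).sum(2)
pts=[]
for v in range(210,260):
    for u in range(285,355):
        X=back(u,v,.032); a=(X[:2]-o)@e; bb=(X[:2]-o)@n
        if abs(a)<.062 and abs(bb)<.018: pts.append((a,bb,g[v,u]))
P=np.array(pts); 
for lo in np.arange(-62,62,3.1): 
    k=P[(P[:,0]*1000>lo)&(P[:,0]*1000<=lo+3.1)&(np.abs(P[:,1])<.012)]; w_=np.clip(400-k[:,2],0,None); print(round(lo+1.5,1),int(k[:,2].min()),(1000*(k[:,1]*w_).sum()/max(w_.sum(),1)).round(1),end=" | ")
E
```

```text
wall 2413 along [-54.2 -53.2 -10.4  46.4  48. ] across [-5.1 -1.8  4.2  7.9 11.3] z [0.1992 0.2033 0.2557 0.3122 0.3137]
wall0.2 615 along [-54.  -53.3  -3.2  46.9  48. ] across [-3.8 -0.7  4.1  8.1  9.3] z [0.2006 0.2022 0.217  0.2299 0.23  ]
wall0.24 476 along [-53.6 -53.1  -4.9  46.4  47.3] across [-4.  -2.5  4.2  7.6  8.2] z [0.24   0.2402 0.2504 0.2598 0.2599]
wall0.26 441 along [-53.7 -53.  -10.2  46.2  46.6] across [-3.7 -0.3  4.4  8.3 11.3] z [0.2601 0.2602 0.2693 0.2797 0.28  ]
plinth top 845 along [-65.9 -64.8  -1.8  63.3  65.1] across [-28.4 -26.7  -1.7  22.9  25.1] z [0.0281 0.0283 0.0318 0.0357 0.0365]
tile 1347 along [-76.5 -75.2 -16.9  73.5  79.9] across [-69.9 -64.9  29.9  57.6  59.1] z [0.     0.0008 0.0061 0.0113 0.0119]
-60.5 483 0.0 | -57.4 471 0.0 | -54.3 407 0.0 | -51.2 324 -1.1 | -48.1 319 -1.1 | -45.0 325 -0.8 | -41.9 318 -1.2 | -38.8 321 -1.2 | -35.7 332 -0.5 | -32.6 317 -0.9 | -29.5 324 -1.3 | -26.4 315 -1.3 | -23.3 321 -1.2 | -20.2 332 -0.5 | -17.1 315 -0.9 | -14.0 316 -0.9 | -10.9 328 -0.4 | -7.8 319 -0.6 | -4.7 331 -0.9 | -1.6 320 -1.1 | 1.5 322 -1.0 | 4.6 329 0.0 | 7.7 323 -1.0 | 10.8 327 -1.4 | 13.9 323 -0.5 | 17.0 319 -0.6 | 20.1 328 -1.0 | 23.2 321 -0.6 | 26.3 317 -0.3 | 29.4 323 -0.5 | 32.5 318 -1.4 | 35.6 319 -0.3 | 38.7 319 -0.5 | 41.8 319 -0.9 | 44.9 335 -0.7 | 48.0 327 -0.4 | 51.1 357 -1.3 | 54.2 447 0.0 | 57.3 476 0.0 | 60.4 467 0.0 |
```

```bash
python3 -m creep '[[[-0.006,0.002,0.05,0,0,0,-1],[-0.006,0.002,0.11,0,0,0,-1],[-0.006,0.002,0.17,0,0,0,-1],[-0.006,0.002,0.22,0,0,0,-1],[-0.006,0.002,0.27,0,0,0,-1],[-0.006,0.002,0.3,0,0,0,-1],[-0.006,0.002,0.32,0,0,0,-1],[-0.006,0.002,0.32,0,0,0,-1]]]'
python3 - <<'E'
from h import *
e=np.array([-.257,.966]);n=np.array([.966,.257])
p=bot.camera("scene"); o=np.array([.5438,-.0221])
c=cloud(p,bot.regions_of(p,"wall")[0]["pixels"]); c=c[(np.linalg.norm(c[:,:2]-o,axis=1)<.07)]
a=(c[:,:2]-o)@e*1000;b=(c[:,:2]-o)@n*1000
print("along",np.percentile(a,[0,1,50,99,100]).round(1),"across",np.percentile(b,[1,50,99]).round(1),"z",np.percentile(c[:,2],[0,1,50,99,100]).round(4)); print(bot.state()["tcp_pos"],bot.state()["wrist_force"])
q=np.array([[.5438,-.0221,.12]]); 
cv2.imwrite("pics/s3.png",cv2.resize(p["pixels"][180:280,255:385,::-1],(780,600),interpolation=cv2.INTER_CUBIC))
E
```

```text
time: 9.45
tcp_pos: [0.5428, -0.02, 0.1393]
ee_rot: [[0.258, -0.966, -0.003], [-0.966, -0.258, -0.002], [0.001, 0.004, -1.0]]
wrist_force: [-0.1, -0.7, -1.1]
gripper_width: 0.083
gripper_force: 59.0
along [-51.8 -50.4  -9.8  48.6  50.2] across [-6.6  2.3  6.5] z [0.0272 0.0335 0.0925 0.1513 0.1963]
[ 0.54400573 -0.01980817  0.14113408] [ 1.16835676 -0.14587678 -0.83756078]
```

View pics/s3.png

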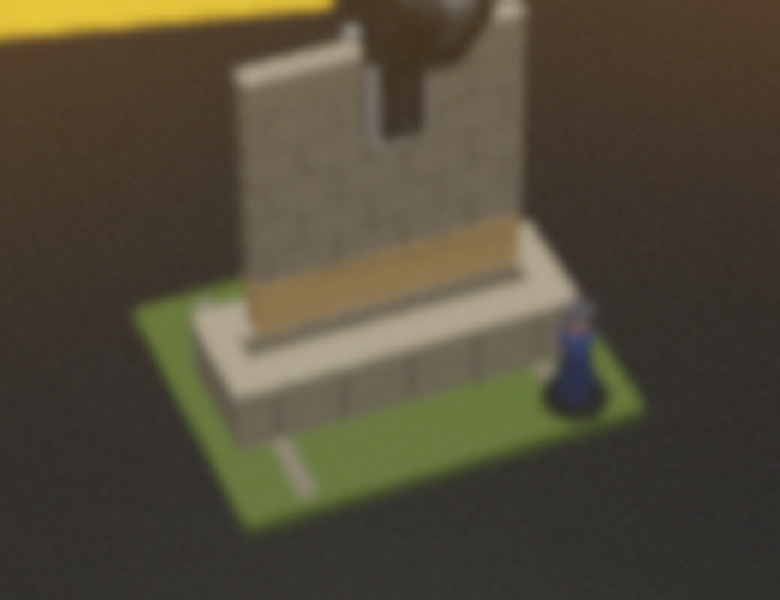

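The crop shows the foot hovering just above the slot, with its ends (250, 520) inside the slot's ends (247, 522). I'm going down gently and watching the force.

```bash
python3 -m creep '[[[-0.001,-0.001,0.006,0,0,0,-1],[-0.001,-0.001,0.012,0,0,0,-1],[-0.001,-0.001,0.018,0,0,0,-1],[-0.001,-0.001,0.022,0,0,0,-1],[-0.001,-0.001,0.026,0,0,0,-1],[-0.001,-0.001,0.028,0,0,0,-1],[-0.001,-0.001,0.028,0,0,0,-1],[-0.001,-0.001,0.028,0,0,0,-1]]]'
```

```text
time: 10.35
tcp_pos: [0.5443, -0.0193, 0.1305]
ee_rot: [[0.259, -0.966, 0.002], [-0.966, -0.259, -0.002], [0.002, -0.001, -1.0]]
wrist_force: [-7.1, 1.6, 19.9]
gripper_width: 0.084
gripper_force: 61.9
```

The foot rests on the rim with 20 N. The side force points to −x, so I'll ease off the load and sweep towards −x.

```bash
python3 -m creep '[[[0,0,-0.003,0,0,0,-1],[0,0.001,-0.003,0,0,0,-1],[0,0.002,-0.003,0,0,0,-1],[0,0.003,-0.003,0,0,0,-1],[0,0.004,-0.003,0,0,0,-1],[0,0.004,-0.003,0,0,0,-1],[0,0.004,-0.003,0,0,0,-1],[0,0.004,-0.003,0,0,0,-1]]]'; python3 -c "
from h import *
s=bot.state();print(s['tcp_pos'],s['wrist_force'],s['torque'])"
```

```text
time: 11.15
tcp_pos: [0.5436, -0.0195, 0.1307]
ee_rot: [[0.259, -0.966, 0.005], [-0.966, -0.259, -0.001], [0.002, -0.004, -1.0]]
wrist_force: [-1.8, 1.9, 9.6]
gripper_width: 0.083
gripper_force: 60.6
[ 0.54358151 -0.01947484  0.13066621] [-1.76158267  1.93590139  9.6374592 ] [ 0.57384333  0.62057474 -0.05272518]
```

```bash
python3 -m creep '[[[0,0.001,0,0,0,0,-1],[0,0.002,0,0,0,0,-1],[0,0.003,0,0,0,0,-1],[0,0.004,0,0,0,0,-1],[0,0.005,0,0,0,0,-1],[0,0.006,0,0,0,0,-1],[0,0.006,0,0,0,0,-1],[0,0.006,0,0,0,0,-1]]]'; python3 -c "
from h import *
s=bot.state();print(s['tcp_pos'],s['wrist_force'],s['torque'])"
```

```text
time: 11.95
tcp_pos: [0.5427, -0.0197, 0.1307]
ee_rot: [[0.259, -0.966, 0.01], [-0.966, -0.259, 0.0], [0.002, -0.009, -1.0]]
wrist_force: [1.2, 0.8, 5.6]
gripper_width: 0.089
gripper_force: 59.9
[ 0.54266447 -0.01970973  0.13068551] [1.24025288 0.75487865 5.63185397] [ 0.64051697 -0.78168731 -0.0219451 ]
```

View picture.

```bash
python3 - <<'E'
from h import *
e=np.array([-.257,.966]);n=np.array([.966,.257])
p=bot.camera("scene"); o=np.array([.5438,-.0221])
c=cloud(p,bot.regions_of(p,"wall")[0]["pixels"]); c=c[(np.linalg.norm(c[:,:2]-o,axis=1)<.07)]
a=(c[:,:2]-o)@e*1000;b=(c[:,:2]-o)@n*1000
k=(c[:,2]>.04)&(c[:,2]<.09)&(np.abs(b)<12)
print("along",np.percentile(a,[0,1,50,99,100]).round(1),"across",np.percentile(b[k],[1,50,99]).round(1),"z",np.percentile(c[:,2],[0,1,50,99,100]).round(4)); print("across vs along",np.polyfit(a[k],b[k],1),"vs z",np.polyfit(c[k,2]*1000,b[k],1))
B=cloud(p,bot.regions_of(p,"base")[0]["pixels"]);aa=(B[:,:2]-o)@e*1000;bb=(B[:,:2]-o)@n*1000; m=(B[:,2]>.028)&(B[:,2]<.04)&(bb>4)&(bb<35)
L=[np.percentile(bb[m&(np.abs(aa-x)<4)],97) for x in range(-56,57,8)]; print("front edge",np.round(L,1))
cv2.imwrite("pics/s4.png",cv2.resize(p["pixels"][200:270,270:370,::-1],(800,560),interpolation=cv2.INTER_CUBIC))
E
```

```text
along [-51.2 -50.   -9.2  49.1  63.5] across [-1.7  3.2  6.8] z [0.0208 0.0329 0.0841 0.1424 0.1448]
across vs along [0.00418793 3.17084426] vs z [-0.00974103  3.79739959]
front edge [22.4 20.6 22.7 21.8 22.5 22.6 21.5 22.6 22.3 22.9 23.6 22.9 24.1 24.5
 20.3]
```

View pics/s4.png

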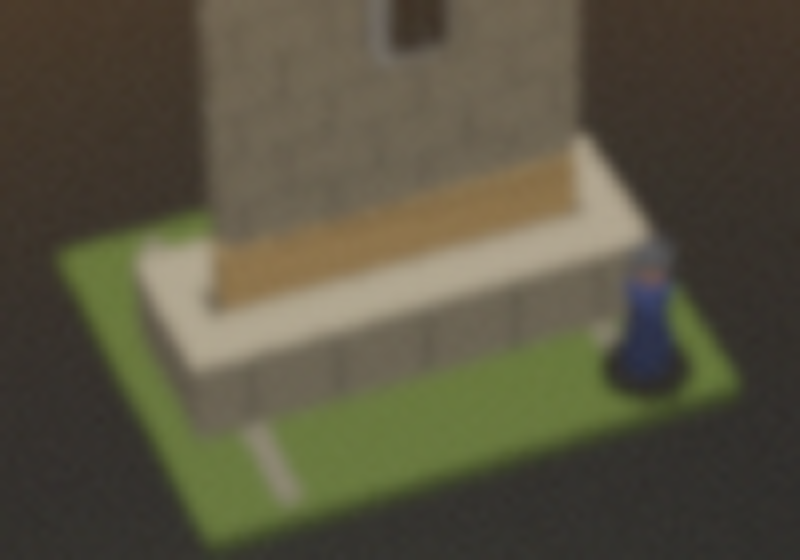

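The foot covers the slot and looks caught in its mouth, with the dark slot end showing at (215,300). The plinth edge hints at about 1° less yaw, so I'll re-centre, press lightly and wiggle the yaw.

```bash
python3 -m creep '[[[0,-0.004,0.002,0,0,0,-1],[0,-0.004,0.003,0,0,0.006,-1],[0,-0.004,0.003,0,0,0.012,-1],[0,-0.004,0.003,0,0,0.018,-1],[0,-0.004,0.003,0,0,0.018,-1],[0,-0.004,0.003,0,0,0.012,-1],[0,-0.004,0.003,0,0,0.012,-1],[0,-0.004,0.003,0,0,0.012,-1]]]'; python3 -c "
from h import *
s=bot.state();print(s['tcp_pos'],s['wrist_force'],s['torque'])"
```

```text
time: 12.9
tcp_pos: [0.5438, -0.0197, 0.1307]
ee_rot: [[0.241, -0.971, 0.008], [-0.971, -0.241, -0.001], [0.003, -0.007, -1.0]]
wrist_force: [-2.0, 0.1, 15.9]
gripper_width: 0.087
gripper_force: 61.4
[ 0.54383435 -0.01969134  0.13065135] [-2.03858826  0.14186996 15.9011537 ] [ 0.58548395  0.61862455 -0.02928984]
```

```bash
python3 -m creep '[[[0,-0.002,-0.012,0,0,-0.006,-1],[0,-0.002,-0.016,0,0,-0.006,-1],[0,-0.002,-0.016,0,0,-0.006,-1],[0,-0.002,-0.016,0,0,-0.006,-1],[0,-0.002,-0.016,0,0,-0.006,-1],[0,-0.002,-0.016,0,0,-0.006,-1],[0,-0.002,-0.016,0,0,-0.006,-1],[0,-0.002,-0.016,0,0,-0.006,-1]]]'; python3 - <<'E'
from h import *
s=bot.state();print(s['tcp_pos'],s['wrist_force'],s['torque'])
e=np.array([-.257,.966]);n=np.array([.966,.257]);o=np.array([.5438,-.0221])
p=bot.camera("scene"); 
c=cloud(p,bot.regions_of(p,"wall")[0]["pixels"]); c=c[(np.linalg.norm(c[:,:2]-o,axis=1)<.07)]
a=(c[:,:2]-o)@e*1000;b=(c[:,:2]-o)@n*1000
k=(c[:,2]>.045)&(c[:,2]<.09)&(np.abs(b)<12)
print("wall across",np.polyfit(a[k],b[k],1),"z",np.polyfit(c[k,2]*1000,b[k],1),"along",np.percentile(a[k],[.5,99.5]))
R=np.array(p["R"]);t=np.array(p["t"]); C=-R.T@t; g=cv2.GaussianBlur(p["pixels"],(0,0),.5).astype(float).sum(2)
def px(X): x=R@X+t; return x[0]/x[2]*p["fx"]+p["cx"],x[1]/x[2]*p["fy"]+p["cy"]
# brightness profile across plinth top at several stations
for st in range(-56,57,14):
    bs=np.arange(-2,28,1.); pts=np.array([px(np.r_[o+st/1000*e+b_/1000*n,.032]) for b_ in bs],np.float32)
    v=cv2.remap(g.astype(np.float32),pts[:,0][None],pts[:,1][None],cv2.INTER_CUBIC)[0]; print(st,v.astype(int).tolist())
E
```

```text
time: 13.7
tcp_pos: [0.5418, -0.0198, 0.1343]
ee_rot: [[0.249, -0.969, -0.001], [-0.969, -0.249, -0.001], [0.001, 0.001, -1.0]]
wrist_force: [0.6, 0.0, -1.4]
gripper_width: 0.085
gripper_force: 58.8
[ 0.54175465 -0.01983349  0.13429354] [ 0.62189727  0.00482514 -1.35351022] [-0.00546673 -0.02449938  0.00313015]
wall across [0.01044544 1.36514387] z [-0.00412405  1.62938858] along [-50.68726723  49.58381469]
-56 [457, 455, 458, 459, 460, 464, 466, 468, 475, 480, 483, 486, 488, 489, 490, 490, 490, 488, 481, 475, 467, 451, 430, 410, 386, 359, 339, 322, 305, 294]
-42 [319, 323, 330, 341, 363, 382, 401, 426, 446, 460, 471, 482, 487, 488, 489, 490, 489, 486, 481, 476, 466, 446, 430, 410, 382, 361, 341, 321, 306, 300]
-28 [322, 323, 329, 344, 362, 380, 403, 427, 444, 459, 473, 481, 484, 487, 490, 490, 488, 484, 481, 475, 462, 446, 432, 408, 381, 361, 338, 316, 302, 293]
-14 [320, 319, 326, 339, 353, 372, 397, 418, 437, 456, 469, 476, 482, 488, 489, 489, 487, 486, 482, 473, 459, 448, 429, 405, 382, 363, 338, 321, 309, 300]
0 [318, 320, 329, 339, 355, 377, 400, 420, 440, 457, 468, 475, 483, 487, 489, 489, 489, 487, 482, 472, 462, 449, 427, 403, 383, 358, 335, 318, 306, 292]
14 [325, 329, 334, 343, 362, 381, 403, 425, 446, 459, 470, 480, 486, 488, 489, 490, 490, 486, 480, 475, 468, 452, 430, 411, 388, 360, 342, 325, 310, 300]
28 [322, 322, 326, 338, 353, 369, 391, 416, 434, 450, 466, 477, 482, 485, 489, 490, 489, 485, 482, 477, 467, 448, 431, 411, 382, 361, 345, 325, 309, 302]
42 [320, 321, 329, 339, 351, 369, 395, 415, 432, 451, 464, 472, 478, 484, 487, 488, 486, 484, 481, 473, 461, 447, 431, 407, 385, 364, 343, 322, 309, 302]
56 [470, 473, 475, 477, 478, 480, 483, 486, 487, 488, 487, 487, 489, 490, 490, 489, 488, 487, 484, 475, 465, 451, 428, 404, 382, 355, 327, 308, 295, 280]
```

The plinth's edge is parallel to 14.9°, so the original yaw was right. Next I'll compare the foot with the slot purely in image terms.

```bash
python3 - <<'E'
from h import *
e=np.array([-.257,.966]);n=np.array([.966,.257]);o=np.array([.5438,-.0221])
p=bot.camera("scene"); R=np.array(p["R"]);t=np.array(p["t"]); print("cam",-R.T@t)
im=p["pixels"].astype(np.float32)
def px(X): x=R@X+t; return x[0]/x[2]*p["fx"]+p["cx"],x[1]/x[2]*p["fy"]+p["cy"]
def prof(stations,b,z):
    P=np.array([px(np.r_[o+s/1000*e+b/1000*n,z]) for s in stations],np.float32)
    return cv2.remap(im,P[:,0][None],P[:,1][None],cv2.INTER_CUBIC)[0]
st=np.arange(-60,-44,1.); s2=np.arange(44,60,1.)
for b in (1,2,3): print("slot",b,prof(st,b,.032).sum(1).astype(int),prof(s2,b,.032).sum(1).astype(int))
for z in (.042,.048,.054): 
  for s in (st,s2): q=prof(s,1.4,z); print("foot z",z,(q[:,0]-q[:,2]).astype(int),q.sum(1).astype(int))
d=bot.state()["tcp_pos"];print(d)
B=cloud(p,bot.regions_of(p,"base")[0]["pixels"]);bb=(B[:,:2]-o)@n*1000;aa=(B[:,:2]-o)@e*1000
m=(B[:,2]>.011)&(B[:,2]<.026)&(bb>12)&(np.abs(aa)<50);print("front face depth",np.median(bb[m]),m.sum())
# vertical: bottom edge of foot in image at mid stations, wood/grey boundary
for s in(-40,0,40):
    zz=np.arange(.028,.075,.002);P=np.array([px(np.r_[o+s/1000*e+1.4/1000*n,z]) for z in zz],np.float32);q=cv2.remap(im,P[:,0][None],P[:,1][None],cv2.INTER_CUBIC)[0];print(s,(q[:,0]-q[:,2]).astype(int),q.sum(1).astype(int))
E
```

```text
cam [ 1.42393731 -0.12320121  0.82501086]
slot 1 [488 488 485 474 462 437 411 385 359 344 335 335 338 337 337 337] [335 333 332 328 330 334 349 373 395 426 447 466 480 486 490 490]
slot 2 [488 489 486 477 463 440 418 392 373 361 357 358 357 354 356 356] [350 351 348 344 344 346 362 383 407 433 452 471 481 488 490 489]
slot 3 [490 490 486 479 467 448 426 405 391 383 381 385 385 381 379 377] [367 369 366 366 364 367 380 398 424 442 461 475 483 489 489 487]
foot z 0.042 [31 32 32 32 31 32 34 37 42 47 54 58 61 63 63 64] [489 483 478 468 459 447 431 413 386 365 343 333 329 329 332 330]
foot z 0.042 [65 65 63 61 56 52 46 41 37 34 33 32 32 31 30 28] [327 327 332 339 358 377 408 434 457 476 482 485 481 465 445 413]
foot z 0.048 [31 31 32 32 33 33 36 39 46 51 57 61 64 65 65 64] [493 494 492 487 478 468 439 410 371 347 329 325 328 330 332 333]
foot z 0.048 [61 61 61 60 56 51 44 39 36 33 32 30 28 26 23 20] [317 318 320 325 343 366 399 427 450 465 462 441 409 354 299 245]
foot z 0.054 [33 33 33 33 34 35 38 41 47 52 56 59 59 59 59 59] [470 468 467 463 453 443 417 389 358 336 324 319 321 324 327 329]
foot z 0.054 [55 54 54 52 49 46 41 37 33 30 28 24 21 18 17 17] [323 321 323 327 342 355 375 394 400 391 361 310 261 210 181 161]
[ 0.54180426 -0.01981403  0.13444063]
front face depth 20.44718199926846 223
-40 [30 30 31 37 46 57 62 64 64 64 65 65 63 59 52 41 31 26 25 25 25 23 24 26] [443 392 341 317 318 324 328 330 330 332 336 332 330 328 324 314 300 288
 286 283 281 283 281 283]
0 [31 29 31 38 49 58 63 64 65 65 64 63 60 55 49 39 30 26 26 26 25 25 24 25] [438 390 340 318 319 326 332 332 332 330 327 322 318 317 317 308 297 292
 292 288 284 281 284 289]
40 [31 30 33 41 51 60 63 64 64 63 63 62 60 54 47 37 29 26 25 25 25 25 25 25] [432 382 335 319 319 326 330 327 326 322 316 316 321 324 319 313 304 295
 290 286 282 280 282 286]
```

The image edges put the foot's ends at −51.2/49.5 and the slot's at −54/52.3, so it is centred lengthwise. After correcting the depth bias against the plinth face, the wall is now centred across too. I'm restoring the yaw and going down.

```bash
python3 -m creep '[[[0,0,0,0,0,-0.006,-1],[0,0,0.004,0,0,-0.006,-1],[0,0,0.008,0,0,-0.006,-1],[0,0,0.012,0,0,-0.006,-1],[0,0,0.015,0,0,-0.006,-1],[0,0,0.018,0,0,-0.006,-1],[0,0,0.018,0,0,-0.006,-1],[0,0,0.018,0,0,-0.006,-1]]]'; python3 -c "
from h import *
s=bot.state();print(s['tcp_pos'],s['wrist_force'],s['torque'])"
```

```text
time: 14.7
tcp_pos: [0.5418, -0.0199, 0.1254]
ee_rot: [[0.258, -0.966, -0.001], [-0.966, -0.258, -0.001], [0.001, 0.001, -1.0]]
wrist_force: [-1.1, 0.2, -1.7]
gripper_width: 0.085
gripper_force: 58.9
[ 0.54181489 -0.01985719  0.12543554] [-1.07247062  0.20292526 -1.65778091] [-0.05914523  0.04500066  0.02432709]
```

It is in the slot. Now I'm pressing it past the clip.

```bash
python3 -m creep '[[[0,0,0.006,0,0,0,-1],[0,0,0.012,0,0,0,-1],[0,0,0.018,0,0,0,-1],[0,0,0.024,0,0,0,-1],[0,0,0.03,0,0,0,-1],[0,0,0.035,0,0,0,-1],[0,0,0.038,0,0,0,-1],[0,0,0.04,0,0,0,-1]]]'; python3 -c "
from h import *
s=bot.state();print(s['tcp_pos'],s['wrist_force'],s['torque'])"
```

```text
time: 15.5
tcp_pos: [0.542, -0.0201, 0.1087]
ee_rot: [[0.259, -0.966, -0.0], [-0.966, -0.259, -0.002], [0.002, 0.001, -1.0]]
wrist_force: [-8.3, 0.5, 26.2]
gripper_width: 0.087
gripper_force: 62.6
[ 0.54204266 -0.02010962  0.10866553] [-8.26313201  0.54655389 26.19694937] [ 0.53512399  3.17508409 -0.21410827]
```

The depth is 130.7 − 108.7 = 22.0 mm, so it is home. I'm relaxing, opening and lifting off.

```bash
python3 -m creep '[[[0,0,-0.003,0,0,0,-1],[0,0,-0.004,0,0,0,-0.6],[0,0,-0.004,0,0,0,-0.4],[0,0,-0.004,0,0,0,-0.2],[0,0,-0.004,0,0,0,-0.1],[0,0,-0.004,0,0,0,-0.1],[0,0,-0.004,0,0,0,-0.1],[0,0,-0.004,0,0,0,-0.1]]]'
python3 -m creep '[[[0,0,-0.03,0,0,0,-0.1],[0,0,-0.08,0,0,0,-0.1],[0,0,-0.15,0,0,0,-0.1],[0,0,-0.22,0,0,0,-0.1],[0,0,-0.3,0,0,0,-0.1],[0,0,-0.36,0,0,0,-0.1],[0,0,-0.36,0,0,0,-0.1],[0,0,-0.36,0,0,0,-0.1]]]'
python3 - <<'E'
from h import *
p=bot.camera("scene");t=bot.camera("top")
e=np.array([-.257,.966]);n=np.array([.966,.257]);o=np.array([.5438,-.0221])
for q in (p,t):
    g=bot.regions_of(q,"wall")
    if g:
        c=cloud(q,g[0]["pixels"]);c=c[np.linalg.norm(c[:,:2]-o,axis=1)<.08];a=(c[:,:2]-o)@e*1000;b=(c[:,:2]-o)@n*1000
        print("wall z",np.percentile(c[:,2],[1,99]).round(4),"along",np.percentile(a,[1,99]).round(1),"across",np.percentile(b,[1,50,99]).round(1))
        k=c[c[:,2]>.112]; print(" top",len(k),np.percentile((k[:,:2]-o)@e*1000,[1,99]).round(1),np.percentile((k[:,:2]-o)@n*1000,[2,50,98]).round(1))
    for nm in("wall","coping","die"): print(nm,[np.round(x["position"],4).tolist() for x in bot.tip_of(q,nm)[:1]])
    c=cloud(q,bot.regions_of(q,"coping")[0]["pixels"]);k=c[c[:,2]>.015]; print("cop",cv2.minAreaRect((k[:,:2]*1000).astype(np.float32)),np.percentile(c[:,2],[1,99]))
cv2.imwrite("pics/s5.png",cv2.resize(p["pixels"][190:270,270:374,::-1],(780,600),interpolation=cv2.INTER_CUBIC))
goal([.495,.271,.20],[0,0,-1],yv(180.9))
E
```

```text
time: 16.3
tcp_pos: [0.5418, -0.0198, 0.1073]
ee_rot: [[0.258, -0.966, -0.001], [-0.966, -0.258, -0.001], [0.001, 0.001, -1.0]]
wrist_force: [0.8, 0.8, 0.2]
gripper_width: 0.454
gripper_force: 0.0
time: 17.1
tcp_pos: [0.5417, -0.0195, 0.2879]
ee_rot: [[0.257, -0.966, 0.001], [-0.966, -0.257, -0.0], [0.0, -0.001, -1.0]]
wrist_force: [0.7, 0.9, -1.4]
gripper_width: 0.449
gripper_force: 0.0
wall z [0.0292 0.1218] along [-50.1  49.4] across [-7.9  0.4  4.5]
 top 263 [-49.2  48.8] [-6.7 -0.3  3.5]
wall [[0.5391, -0.019, 0.0087]]
coping [[0.4924, 0.2703, 0.0033]]
die [[0.5747, 0.2721, -0.0006]]
cop ((494.1756896972656, 270.5561828613281), (35.4968147277832, 105.32444763183594), 0.29415327310562134) [0.00030641 0.03123788]Traceback (most recent call last):
  File "<stdin>", line 8, in <module>
    return _quantile_unchecked(
        a, q, axis, out, overwrite_input, method, keepdims, weights)
    return _ureduce(a,
                    func=_quantile_ureduce_func,
    ...<5 lines>...
                    overwrite_input=overwrite_input,
                    method=method)
    r = func(a, **kwargs)
    result = _quantile(arr,
                       quantiles=q,
    ...<2 lines>...
                       out=out,
                       weights=wgt)
    slices_having_nans = np.isnan(arr[-1, ...])
                                  ~~~^^^^^^^^^
IndexError: index -1 is out of bounds for axis 0 with size 0
```

```bash
python3 - <<'E'
from h import *
goal([.495,.271,.13],[0,0,-1],yv(180.8))
E
```

```text
mm,deg [-293.   -30.1  156.4] [ 0.1 -0.1 14.1]  ROW [-0.5861, -0.0602, 0.3128] [0.0013, -0.0008, 0.1571]
```

```bash
python3 -m creep '[[[-0.08,-0.008,0,0,0,0.02,0.3],[-0.17,-0.017,0.02,0,0,0.05,0.3],[-0.26,-0.026,0.06,0,0,0.08,0.3],[-0.35,-0.035,0.1,0,0,0.1,0.3],[-0.43,-0.045,0.16,0,0,0.13,0.3],[-0.51,-0.052,0.22,0,0,0.157,0.3],[-0.586,-0.06,0.28,0,0,0.157,0.3],[-0.586,-0.06,0.312,0,0,0.157,0.3]]]'
python3 - <<'E'
from h import *
goal([.495,.271,.13],[0,0,-1],yv(180.8))
goal([.495,.271,.027],[0,0,-1],yv(180.8))
p=bot.camera("wrist");save(p,"w3.png")
E
```

```text
time: 18.3
tcp_pos: [0.494, 0.2743, 0.1282]
ee_rot: [[0.019, -1.0, -0.003], [-1.0, -0.019, -0.003], [0.003, 0.003, -1.0]]
wrist_force: [0.3, -0.7, -0.2]
gripper_width: 0.653
gripper_force: 0.0
mm,deg [ 3.4 -0.9 -1.8] [ 0.1 -0.2  0.3]  ROW [0.0067, -0.0019, -0.0035] [0.0016, -0.0017, 0.003]
mm,deg [  3.1  -1.2 101.2] [ 0.1 -0.2  0.3]  ROW [0.0062, -0.0024, 0.2025] [0.0016, -0.0017, 0.003]
```

View pics/w3.png

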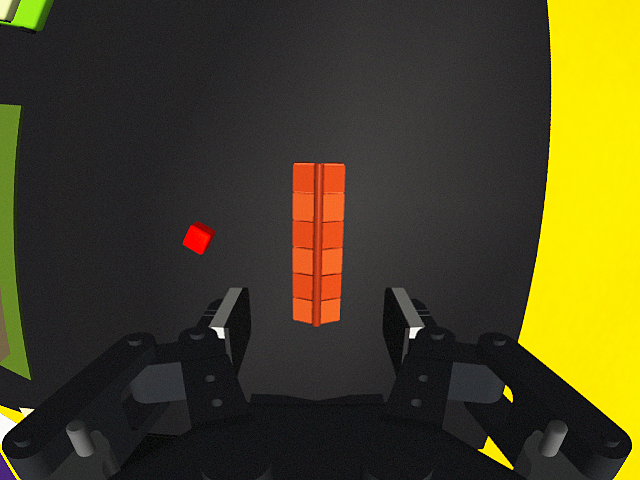

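The coping's ridge is at u≈318, midway between the pads (245 and 388), with the die clear at (198,238). I'm going down.

```bash
python3 -m creep '[[[0.002,0,0.04,0,0,0.003,0.3],[0.002,0,0.08,0,0,0.003,0.3],[0.002,0,0.12,0,0,0.003,0.3],[0.002,0,0.15,0,0,0.003,0.3],[0.002,0,0.17,0,0,0.003,0.3],[0.002,0,0.18,0,0,0.003,0.3],[0.002,0,0.18,0,0,0.003,0.3],[0.002,0,0.18,0,0,0.003,0.3]]]'
python3 - <<'E'
from h import *
goal([.495,.271,.027],[0,0,-1],yv(180.8))
E
```

```text
time: 19.15
tcp_pos: [0.4957, 0.2702, 0.0419]
ee_rot: [[0.009, -1.0, 0.001], [-1.0, -0.009, -0.0], [0.0, -0.001, -1.0]]
wrist_force: [1.1, -0.8, 1.0]
gripper_width: 0.651
gripper_force: 0.0
mm,deg [-0.9  0.7 14.9] [-0.  -0.  -0.3]  ROW [-0.0017, 0.0015, 0.0297] [-0.0003, -0.0002, -0.0029]
```

```bash
python3 -m creep '[[[-0.002,0.001,0.01,0,0,-0.003,0.3],[-0.002,0.001,0.02,0,0,-0.003,0.3],[-0.002,0.001,0.026,0,0,-0.003,0.3],[-0.002,0.001,0.03,0,0,-0.003,0.3],[-0.002,0.001,0.03,0,0,-0.003,0.3],[-0.002,0.001,0.03,0,0,-0.003,0],[-0.002,0.001,0.03,0,0,-0.003,-0.2],[-0.002,0.001,0.03,0,0,-0.003,-0.5]]]'
python3 -m creep '[[[0,0,0,0,0,0,-1],[0,0,0,0,0,0,-1],[0,0,0,0,0,0,-1],[0,0,0,0,0,0,-1],[0,0,0,0,0,0,-1],[0,0,0,0,0,0,-1],[0,0,0,0,0,0,-1],[0,0,0,0,0,0,-1]]]'
```

```text
time: 19.95
tcp_pos: [0.495, 0.2711, 0.0267]
ee_rot: [[0.014, -1.0, 0.0], [-1.0, -0.014, -0.001], [0.001, -0.0, -1.0]]
wrist_force: [-0.4, 0.3, -0.9]
gripper_width: 0.336
gripper_force: 60.8
time: 20.75
tcp_pos: [0.495, 0.2711, 0.0265]
ee_rot: [[0.014, -1.0, 0.0], [-1.0, -0.014, -0.001], [0.001, -0.0, -1.0]]
wrist_force: [-0.6, 0.7, 5.7]
gripper_width: 0.341
gripper_force: 61.6
```

```bash
python3 -m creep '[[[0,0,-0.05,0,0,0,-1],[0,0,-0.12,0,0,0,-1],[0,0,-0.2,0,0,0,-1],[0,0,-0.28,0,0,0,-1],[0,0,-0.35,0,0,0,-1],[0,0,-0.4,0,0,0,-1],[0,0,-0.4,0,0,0,-1],[0,0,-0.4,0,0,0,-1]]]'
python3 - <<'E'
from h import *
goal([.5419,-.0223,.225],[0,0,-1],yv(194.9))
E
```

```text
time: 21.55
tcp_pos: [0.4942, 0.2707, 0.2252]
ee_rot: [[0.013, -1.0, -0.002], [-1.0, -0.013, -0.001], [0.001, 0.002, -1.0]]
wrist_force: [-0.9, 0.2, -0.9]
gripper_width: 0.337
gripper_force: 60.9
mm,deg [293.7 -43.8   0.5] [  0.1  -0.1 -14.1]  ROW [0.5873, -0.0876, 0.0009] [0.0015, -0.0006, -0.157]
```

```bash
python3 -m creep '[[[0.08,-0.01,0,0,0,-0.02,-1],[0.17,-0.025,0,0,0,-0.05,-1],[0.26,-0.04,0,0,0,-0.08,-1],[0.35,-0.05,0,0,0,-0.1,-1],[0.44,-0.065,0,0,0,-0.13,-1],[0.52,-0.08,0,0,0,-0.157,-1],[0.587,-0.0876,0,0,0,-0.157,-1],[0.587,-0.0876,0,0,0,-0.157,-1]]]'
python3 -m creep '[[[0,0,0.02,0,0,0,-1],[0,0,0.05,0,0,0,-1],[0,0,0.08,0,0,0,-1],[0,0,0.1,0,0,0,-1],[0,0,0.1,0,0,0,-1],[0,0,0.1,0,0,0,-1],[0,0,0.1,0,0,0,-1],[0,0,0.1,0,0,0,-1]]]'
python3 - <<'E'
from h import *
goal([.5419,-.0223,.175],[0,0,-1],yv(194.9))
e=np.array([-.257,.966]);n=np.array([.966,.257]);o=np.array([.5438,-.0221])
p=bot.camera("scene")
for nm in("wall","coping"):
    c=cloud(p,bot.regions_of(p,nm)[0]["pixels"]);c=c[np.linalg.norm(c[:,:2]-o,axis=1)<.08];a=(c[:,:2]-o)@e*1000;b=(c[:,:2]-o)@n*1000
    print(nm,len(c),"z",np.percentile(c[:,2],[1,99]).round(4),"along",np.percentile(a,[.5,1,99,99.5]).round(1),"across",np.percentile(b,[1,50,99]).round(1))
    z0=(.14,.165) if nm=="coping" else (.05,.115)
    k=(c[:,2]>z0[0])&(c[:,2]<z0[1]); print("  front face", k.sum(), np.median(b[k]).round(2), np.polyfit(a[k],b[k],1).round(4),"vs z",np.polyfit(c[k,2]*1000,b[k],1).round(4))
cv2.imwrite("pics/s5.png",cv2.resize(p["pixels"][150:270,260:416,::-1],(780,600),interpolation=cv2.INTER_CUBIC))
E
```

```text
time: 22.35
tcp_pos: [0.5415, -0.0252, 0.2236]
ee_rot: [[0.253, -0.968, -0.006], [-0.968, -0.253, -0.002], [0.001, 0.007, -1.0]]
wrist_force: [-0.2, -0.0, -1.0]
gripper_width: 0.337
gripper_force: 60.9
time: 23.15
tcp_pos: [0.5431, -0.0216, 0.1771]
ee_rot: [[0.258, -0.966, 0.001], [-0.966, -0.258, -0.001], [0.001, -0.001, -1.0]]
wrist_force: [-0.7, 0.1, -0.6]
gripper_width: 0.336
gripper_force: 60.9
mm,deg [0.4 1.4 2.1] [-0.  -0.1  0.1]  ROW [0.0008, 0.0027, 0.0043] [-0.0005, -0.0007, 0.0006]
wall 1692 z [0.0291 0.1217] along [-50.3 -50.   49.7  50.1] across [-6.9  0.5  4.3]
  front face 1134 0.64 [0.0073 0.5713] vs z [0.0006 0.5159]
coping 662 z [0.1514 0.1812] along [-50.9 -50.6  51.7  52.1] across [-13.7  11.9  17.2]
  front face 229 13.44 [ 0.0593 12.3001] vs z [3.10000e-03 1.16272e+01]
```

View pics/s5.png

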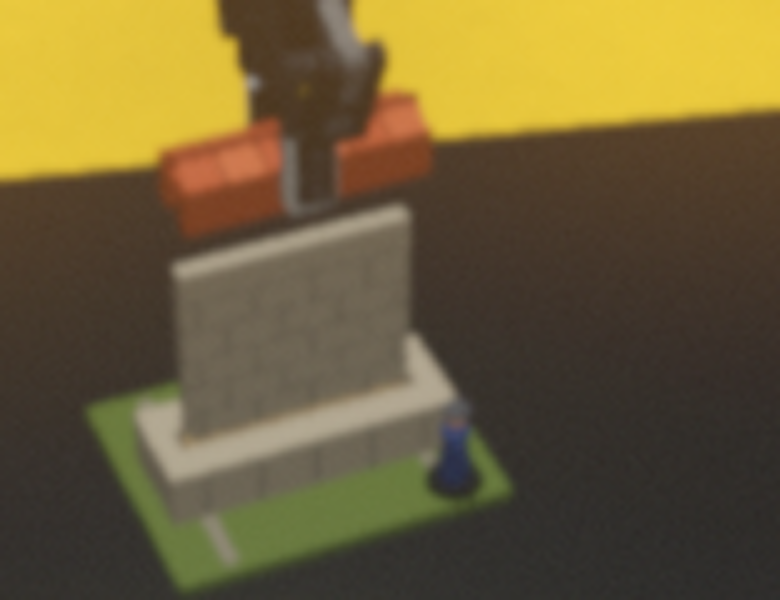

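The crop shows the wall fully seated with its foot hidden, and the coping parallel above it. Across, coping and wall differ by about 1.6 mm, which agrees with the planned correction, so I'm applying it while going lower.

```bash
python3 -m creep '[[[0.001,0.003,0.01,0,0,0,-1],[0.001,0.003,0.02,0,0,0,-1],[0.001,0.003,0.03,0,0,0,-1],[0.001,0.003,0.04,0,0,0,-1],[0.001,0.003,0.048,0,0,0,-1],[0.001,0.003,0.048,0,0,0,-1],[0.001,0.003,0.048,0,0,0,-1],[0.001,0.003,0.048,0,0,0,-1]]]'
python3 - <<'E'
from h import *
goal([.5419,-.0223,.152],[0,0,-1],yv(194.9))
e=np.array([-.257,.966]);n=np.array([.966,.257]);o=np.array([.5438,-.0221])
p=bot.camera("scene")
for nm,z0 in(("wall",(.05,.115)),("coping",(.128,.143))):
    c=cloud(p,bot.regions_of(p,nm)[0]["pixels"]);c=c[np.linalg.norm(c[:,:2]-o,axis=1)<.08];a=(c[:,:2]-o)@e*1000;b=(c[:,:2]-o)@n*1000
    k=(c[:,2]>z0[0])&(c[:,2]<z0[1]); m=np.median(b[k]); k&=np.abs(b-m)<4
    print(nm,k.sum(),"along",np.percentile(a,[1,99]).round(1),"face L,mid,R",[np.median(b[k&(np.abs(a-x)<9)]).round(2) for x in(-42,-25,25,42)])
s=bot.state();print(s['wrist_force'],s['torque'])
E
```

```text
time: 24.1
tcp_pos: [0.5416, -0.0226, 0.1527]
ee_rot: [[0.258, -0.966, 0.0], [-0.966, -0.258, -0.001], [0.001, 0.0, -1.0]]
wrist_force: [-0.9, -0.3, -0.3]
gripper_width: 0.335
gripper_force: 60.9
mm,deg [-0.2 -0.4  0.7] [ 0.  -0.1  0. ]  ROW [-0.0005, -0.0008, 0.0014] [0.0002, -0.0007, 0.0004]
wall 1091 along [-50.1  49.4] face L,mid,R [np.float64(0.47), np.float64(0.52), np.float64(0.76), np.float64(0.87)]
coping 217 along [-51.7  52. ] face L,mid,R [np.float64(11.91), np.float64(12.54), np.float64(12.01), np.float64(12.17)]
[-0.06741019  0.61203291 -0.97471172] [0.00993454 0.0212536  0.01215875]
```

Now only about 0.4 mm off, within the ±2 mm play. I'm lowering it on.

```bash
python3 -m creep '[[[0,0.0006,0.008,0,0,0,-1],[0,0.0006,0.016,0,0,0,-1],[0,0.0006,0.022,0,0,0,-1],[0,0.0006,0.028,0,0,0,-1],[0,0.0006,0.034,0,0,0,-1],[0,0.0006,0.04,0,0,0,-1],[0,0.0006,0.045,0,0,0,-1],[0,0.0006,0.045,0,0,0,-1]]]'; python3 -c "
from h import *
s=bot.state();print(s['tcp_pos'],s['wrist_force'],s['torque'])"
```

```text
time: 25.05
tcp_pos: [0.5419, -0.0228, 0.1305]
ee_rot: [[0.258, -0.966, 0.002], [-0.966, -0.258, -0.001], [0.002, -0.001, -1.0]]
wrist_force: [1.7, 0.2, 0.9]
gripper_width: 0.334
gripper_force: 61.2
[ 0.54194893 -0.0227665   0.13053947] [1.73540669 0.23470394 0.85091376] [-0.19918849 -0.21315302  0.03701636]
```

```bash
python3 -m creep '[[[0,0,0.002,0,0,0,-1],[0,0,0.004,0,0,0,-1],[0,0,0.004,0,0,0,-1],[0,0,0.002,0,0,0,-1],[0,0,0.001,0,0,0,-0.3],[0,0,0.001,0,0,0,-0.1],[0,0,0.001,0,0,0,0.2],[0,0,0.001,0,0,0,0.2]]]'
python3 -m creep '[[[0,0,-0.02,0,0,0,0.2],[0,0,-0.06,0,0,0,0.2],[0,0,-0.12,0,0,0,0.2],[0,0,-0.2,0,0,0,0.2],[0,0,-0.28,0,0,0,0.2],[0,0,-0.3,0,0,0,0.2],[0,0,-0.3,0,0,0,0.2],[0,0,-0.3,0,0,0,0.2]]]'
python3 - <<'E'
from h import *
e=np.array([-.257,.966]);n=np.array([.966,.257]);o=np.array([.5438,-.0221])
p=bot.camera("scene")
for nm,z0 in(("wall",(.05,.1)),("coping",(.106,.124))):
    c=cloud(p,bot.regions_of(p,nm)[0]["pixels"]);c=c[np.linalg.norm(c[:,:2]-o,axis=1)<.08];a=(c[:,:2]-o)@e*1000;b=(c[:,:2]-o)@n*1000
    k=(c[:,2]>z0[0])&(c[:,2]<z0[1]); k&=np.abs(b-np.median(b[k]))<4
    print(nm,"z",np.percentile(c[:,2],[1,99]).round(4),"along",np.percentile(a,[1,99]).round(1),"face",[np.median(b[k&(np.abs(a-x)<9)]).round(2) for x in(-42,-15,15,42)], [np.round(x["position"],4).tolist() for x in bot.tip_of(p,nm)[:1]])
cv2.imwrite("pics/s6.png",cv2.resize(p["pixels"][150:270,260:416,::-1],(780,600),interpolation=cv2.INTER_CUBIC))
E
```

```text
time: 25.85
tcp_pos: [0.5406, -0.0228, 0.1289]
ee_rot: [[0.257, -0.966, -0.002], [-0.966, -0.257, -0.001], [0.001, 0.002, -1.0]]
wrist_force: [0.1, 0.7, -0.1]
gripper_width: 0.599
gripper_force: 0.0
time: 26.65
tcp_pos: [0.5404, -0.0226, 0.2785]
ee_rot: [[0.257, -0.966, -0.003], [-0.966, -0.257, -0.001], [0.0, 0.003, -1.0]]
wrist_force: [-0.1, -0.5, -0.2]
gripper_width: 0.596
gripper_force: 0.0
wall z [0.03   0.0935] along [-50.1  49.4] face [np.float64(0.8), np.float64(0.55), np.float64(0.72), np.float64(0.9)] [[0.5407, -0.0194, 0.0075]]
coping z [0.0934 0.1344] along [-51.5  50.4] face [np.float64(11.96), np.float64(12.24), np.float64(12.44), np.float64(12.6)] [[0.5398, -0.0218, 0.106]]
```

View pics/s6.png

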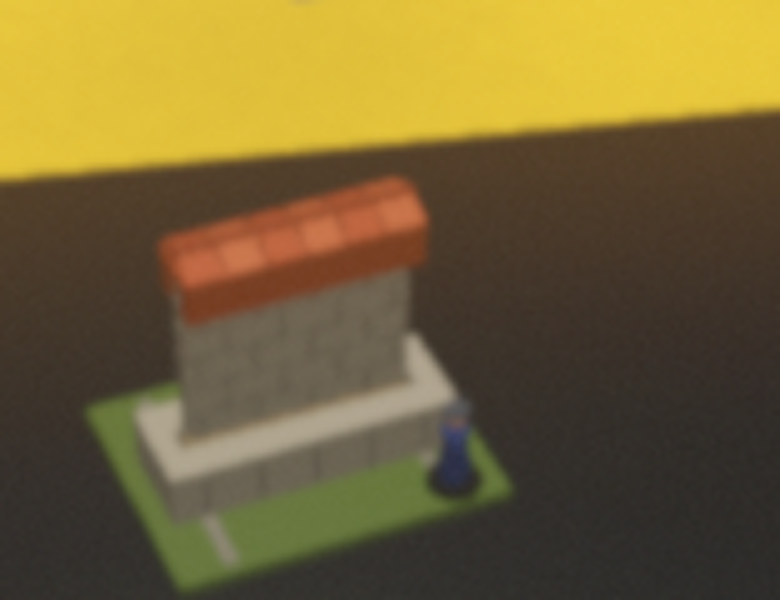

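The coping sits level astride the wall, with its ends even at (165–185, 240–320) and (425,180–265). The wall is seated and the blue figure untouched. I'm handing in.

```bash
python3 -c "
from cell import bot
print(bot.close_job())"
```

```text
the job is handed in; nothing more can be done
None
```

I handed the job in at about 27 s: the wall is pressed fully home in the plinth (22 mm deep by the arm's readings) and the coping sits level astride it, ends even. The hand-in returned no verdict. The blue figure is undisturbed in the last picture, and I did not re-measure the other figure, the vehicles, the die or the tape.

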